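# Check the feeder's stop button and restart it

## Robot

A 6-joint arm with a two-finger parallel gripper is mounted at the origin on a cart in front of the work surface, level with it; the furniture and walls round the work are solid. World frame = base frame: x ahead of the robot, y to its left, z up, the work surface at z = 0. Lengths are in m, angles in rad, forces in N, time in s.
With the tool pointing down it reaches from about 0.35 to 0.975 m from the base axis. Payload 4.9 kg.
Tool frame: the origin (TCP) lies midway between the tips of the shut fingers; the grasp point (between the pads) lies 19 mm behind it; z points along the fingers, y is the direction in which the jaws open and shut (so a half turn about z gives the same grasp; the last joint's range is limited). The gripper opens to 85 mm and grips with 20 to 120 N. Pads are 22 mm wide; open, the fingers measure 114 mm over their backs; the gripper's body (76 mm by 85 mm) begins 54 mm behind the grasp point. The pads swing forward as they close: fully open they stand 13 mm farther back than shut.
Start: joints at [-1.418, 0.053, 1.613, -0, 1.476, -0.119], TCP at [0.168, -0.602, 0.231] pointing down, gripper open.
Joint ranges: [-3.01, 3.01], [-1.01, 2.22], [0.06, 2.58], [-1.02, 4.17], [0.09, 2.62], [-3.14, 3.14]. Speed limits (rad/s): [2.57, 2.57, 3.14, 3.14, 3.14, 3.14].

## Interface

Orientations are given as [roll, pitch, yaw] about the fixed x, y, z axes, in that order (R = Rz(yaw) Ry(pitch) Rx(roll)).
In Python, from cell import readout, eyes, job_done gives the robot as it stands.
- The arm moves only by the tool move_arm, never from a script. Its argument "targets" is a list of rows, each a list of 7 numbers: the shift along the world's x, y, z in mm, then the turn, a rotation vector about the world's x, y, z in degrees, then the closure, from -1 (fully open) to 1 (shut). In form: [[tx, ty, tz, ax, ay, az, gripper], ...]. A call has 1 to 12 rows; each row is the pose to reach, as a shift and turn from the pose commanded when the call began; what a row does not reach only later rows make up. A row lasts 1/10 s, in which the tool goes at most 50 mm and 8.59 degrees, less where a joint would pass 70% of its speed; a pose out of reach is approached as far as the arm can. A call with a gripper value outside its range is refused whole. The fingers move at their own pace and stop on an object; "newtons" is the grip in N (left out, the last holds). Time passes only in rows, so rows that repeat a pose let the fingers close. It gives the time, the measured TCP pose, the force and the opening at its end, in the units of the state.
- readout.get_state(): the state, without advancing time (a new reading comes with each control period).
- eyes.snapshot(name): name is "side" or "top" or "wrist"; returns a dict with "color" (400x640x3 uint8, red, green, blue), "vertical_fov" (degrees; the focal length in pixels is half the picture's height over the tangent of half this angle, whatever the lens; pixels are square), "cx", "cy" (the principal point, pixels), "k1" (the pictures are not rectified: a ray, as slopes to the right and down, at radius r is drawn at 1 + k1 r^2 times it, then the intrinsics apply), "world_from_camera" (4x4, takes a point from camera to world coordinates); the wrist camera has in their place "tool_from_camera" (4x4, takes a point from camera to tool coordinates, whose origin is the TCP and whose axes are the flange's). Camera axes: x right, y up, looking along -z (the intrinsics and any distortion apply to the point x, -y, -z); pixel columns grow to the right and rows downward; lengths in m; the calibration is good to about 2 mm. A picture is of the moment at which its call begins: read the wrist's pose just before it. There is no depth.
- job_done(): hands the job in, once; it reports no verdict.
The state is a dict: "clock": time; "joints": joint angles; "dq": joint speeds; "joint_torque": joint torques, N m; "tcp_pos": TCP position; "eef_rot": TCP orientation; "ft_force": force on the tool from outside, world axes, zero at the start; "moment": the same for the moment, N m; "width": finger opening in m.
Only numpy, scipy, OpenCV 4.12 (cv2) and the standard library are available. Lean on these libraries where they do the work, as an engineer would, in place of code of your own. Each camera call takes 0.05 s, during which the arm holds its last target.

## Task

Check the stop button of the part feeder: press the mushroom button in until it latches and let go so that it is seen to stay in, then push its wing round clockwise (seen from above) until the button springs back out. Only when it is out again, press the small flat start button on the other box all the way in and let it go. Push and press only: do not squeeze the mushroom head between the fingers, do not lift or shift the two boxes, and leave the parts standing around them alone.

Things in the scene. Friction and masses are not known exactly. Their poses are not given: they have to be found in the camera images.
- stop_box: Grey die-cast box, 100 (its x) x 80 (its y) x 50 mm high, 2.1 kg, standing loose on rubber feet; origin at the centre of its underside, z up, x towards the back face with the cable gland. It carries the mushroom stop button, whose upright axis passes through box point (8, 0) mm; a collar 38 mm across and 8 mm high stands on the box round the stem. It may not slide more than 20 mm.
- stop_button (a joint): Depth of the mushroom button in m: 0 = out, 0.010 = fully in. It snaps over halfway: pressing takes about 8 N, then it stays in by itself.
- stop_head (a joint): Turn of the mushroom head in rad: 0 = rest, grows clockwise seen from above, stop at 0.9. A light spring returns it to 0. Turning the latched button lifts it by a cam; at about 0.65 it snaps out. About 3 N at the wing's end turns it.
- stop_top (a point): Centre of the top of the black mushroom button, where it is pressed: a raised flat cap 31 mm across, 97 mm above the table when out, 87 mm when in. Below the cap the rounded head is 44 mm across and 23 mm high, its underside 20 mm above the box when out and 10 mm when in. The frame turns with the head; at rest its axes are those of the box.
- wing_tip (a point): Middle of the outer end of the single wing of the mushroom head, 48 mm from the button's axis; the wing points from the axis to the box's -x side at rest, is 12 mm wide and 16 mm high (8 mm above and below this point) and reaches 26 mm out of the rim. Its middle is 82 mm above the table when the button is out, 72 mm when in. To turn the head clockwise push the wing's side that faces the box's -y.
- stop_half_trail: The half of the mushroom's rim and wing on the head's -y side (the side of the wing that is pushed). Same origin as the head, on the button's axis.
- stop_half_lead: The other half of the mushroom's rim and wing, on the head's +y side.
- stop_cap: The raised flat cap on the top of the mushroom head.
- start_box: Smaller grey die-cast box, 70 x 70 x 50 mm high, 1.7 kg, standing loose on rubber feet; origin at the centre of its underside. The start button is in the middle of its top.
- start_button (a joint): Depth of the start button in m: 0 = out, 0.006 = fully in (about 5 N); springs back when let go.
- start_button_top (a point): Centre of the top of the flat round black start button, 26 mm across, in an aluminium collar 42 mm across; 68 mm above the table when out, 6 mm above its collar.
- vee_block: Steel vee block, 34 x 45 x 36 mm high, a bystander; origin at the centre of its underside.
- gauge_block: Steel block, 30 x 20 x 35 mm high, a bystander; origin at the centre of its underside.
- turned_part: Bright flanged turned part, 48 mm across, 28 mm high, a bystander; origin at the centre of its underside.
- ring_gauge: Steel ring gauge lying flat, 64 mm across, 20 mm high, a bystander; origin at the centre of its underside.
Things that resemble listed ones, but are neither listed nor needed, are in the scene too. What is shaped like the stop_box but yellow is not meant.

How it is judged:
By the outcome, as a careful person would: the job done as asked, in the order asked, and still so for the second after the job is handed in, with the robot touching nothing.
It also fails if it takes over 53 s, if anything falls off the work surface, if the arm or the gripper's body presses on something with over 40 N, if the wrist force passes 120 N, or if a joint passes its speed limit or range.

## Working session

There is one attempt and no reset: what is moved stays moved. The work goes in short steps, Python scripts to look and compute and a tool call to move; the robot and the scene stay as the last step left them, time stands still between calls to the robot, and variables do not carry over. Pictures are saved under pics/ and viewed, and the job is handed in when it is done.

Besides the shell and the picture viewer there is one more tool, called after "Request:" by a JSON object that holds its "method" and its "body", one argument or row to a line. move_arm: Moves the arm, as the interface text tells. Its arguments: {"type":"object","properties":{"targets":{"type":"array"},"newtons":{"type":"number"}},"required":["targets"]}

```bash
mkdir -p pics; ls; cat > h.py <<'E'
import numpy as np, cv2
from cell import readout, eyes, job_done
def snap(n,f):
    s=eyes.snapshot(n); cv2.imwrite(f'pics/{f}.png',s['color'][:,:,::-1]); return s
def K(s):
    return 200/np.tan(np.radians(s['vertical_fov'])/2)
def ray(s,u,v,T=None):
    f=K(s); d=np.array([(u-s['cx'])/f,(v-s['cy'])/f]); x=d.copy()
    for _ in range(20): x=d/(1+s['k1']*(x@x))
    T=s['world_from_camera'] if T is None else T
    T=np.array(T); return T[:3,3], T[:3,:3]@np.array([x[0],-x[1],-1])
def onz(s,u,v,z,T=None):
    o,d=ray(s,u,v,T); return o+d*(z-o[2])/d[2]
def proj(s,p,T=None):
    T=np.array(s['world_from_camera'] if T is None else T)
    c=T[:3,:3].T@(np.array(p)-T[:3,3]); x=np.array([c[0],-c[1]])/-c[2]
    x=x*(1+s['k1']*(x@x)); return x*K(s)+[s['cx'],s['cy']]
E
python3 - <<'E'
from h import *
import pickle
st=readout.get_state();print(st)
d={}
for n in ['side','top','wrist']: d[n]=snap(n,n+'0')
pickle.dump((st,d),open('s0.pkl','wb'))
for n in d: print(n,{k:v for k,v in d[n].items() if k!='color'})
E
```

```text
pics
{'clock': 0.0, 'joints': array([-1.41798812e+00,  5.33498446e-02,  1.61429441e+00, -3.08859287e-06,
        1.47597768e+00, -1.19020999e-01]), 'dq': array([ 0.0017837 , -0.00014505, -0.00118899,  0.00011283,  0.00023598,
       -0.00126596]), 'joint_torque': array([ 9.18160440e-04, -3.93683410e+01, -3.70174026e+01, -3.44750208e-05,
        7.13213172e-03,  8.12741490e-06]), 'tcp_pos': array([ 0.16770103, -0.60144027,  0.23006711]), 'eef_rot': array([-3.13957736e+00, -2.37905109e-04,  2.71829265e-01]), 'ft_force': array([-1.03755739,  0.18740416,  0.44058292]), 'moment': array([0.01665107, 0.01140046, 0.03584618]), 'width': 0.08533286061282926}
side {'vertical_fov': 51.26929460072166, 'cx': 317.136600070657, 'cy': 200.83714292819187, 'k1': -0.03458532530980621, 'world_from_camera': array([[ 9.81972091e-01,  7.22222819e-02, -1.74684730e-01,
         4.21113856e-01],
       [-1.89024657e-01,  3.78614762e-01, -9.06046655e-01,
        -1.06303375e+00],
       [ 7.01460516e-04,  9.22732249e-01,  3.85440921e-01,
         4.05350068e-01],
       [ 0.00000000e+00,  0.00000000e+00,  0.000
[... 205 characters left out ...]
9559, -0.17180847,  0.40949081],
       [-0.99982954,  0.00531774, -0.017681  , -0.27862568],
       [-0.01650385,  0.17192554,  0.98497169,  1.06007496],
       [ 0.        ,  0.        ,  0.        ,  1.        ]])}
wrist {'vertical_fov': 63.4306501147417, 'cx': 319.16237308934217, 'cy': 193.49826759023907, 'k1': -0.06711344515421978, 'tool_from_camera': array([[ 2.91578274e-04,  9.58810549e-01,  2.84046204e-01,
         7.31966974e-02],
       [ 9.99999729e-01, -8.74493445e-05, -7.31327643e-04,
        -6.71557361e-04],
       [-6.76365004e-04,  2.84046341e-01, -9.58810314e-01,
        -1.41947350e-01],
       [ 0.00000000e+00,  0.00000000e+00,  0.00000000e+00,
         1.00000000e+00]])}
```

View pics/top0.png

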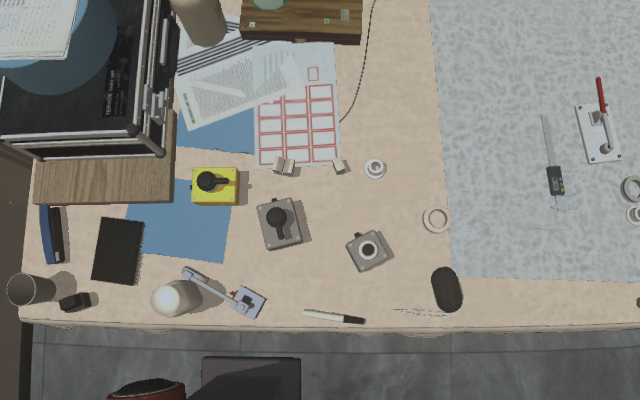

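View pics/side0.png

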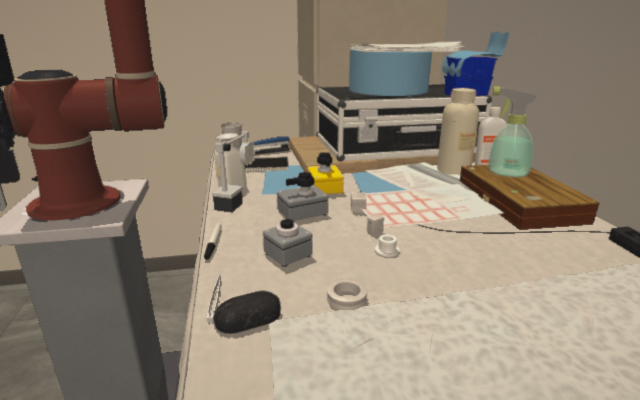

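View pics/wrist0.png

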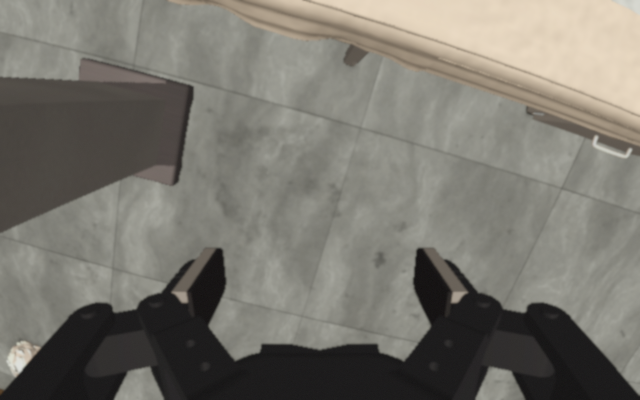

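Candidates in the top view:
- Stop box: yellow box with mushroom at (212,185), excluded by colour; grey box with mushroom at (278,222), chosen.
- Start box: grey box with flat button at (367,250), chosen. The lever clamp at (248,300) and the white flanged part at (375,168) are not boxes.

I'll check this in a close crop.

```bash
python3 - <<'E'
from h import *
a=cv2.imread('pics/top0.png')[170:280,240:400]; cv2.imwrite('pics/c1.png',cv2.resize(a,None,fx=5,fy=5,interpolation=cv2.INTER_CUBIC))
a=cv2.imread('pics/side0.png')[160:270,220:350]; cv2.imwrite('pics/c2.png',cv2.resize(a,None,fx=5,fy=5,interpolation=cv2.INTER_CUBIC))
E
```

```text
(no output)
```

View pics/c1.png

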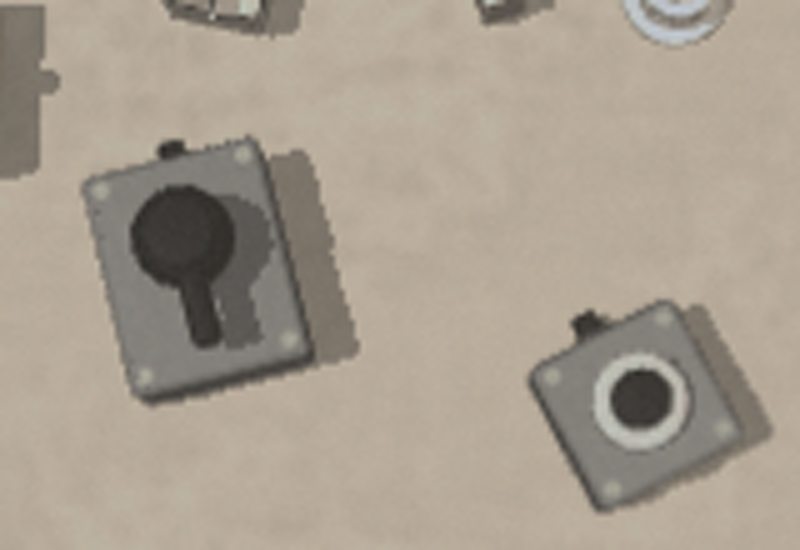

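View pics/c2.png

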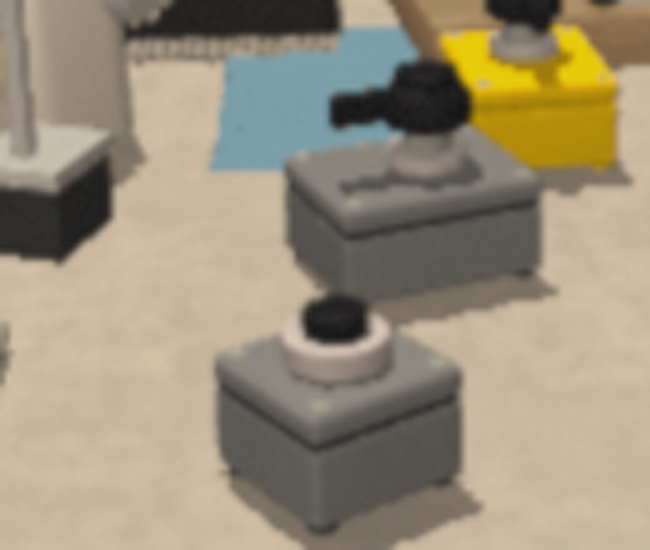

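The crop confirms it: grey box with the black mushroom at (276.6,217.4), wing pointing down-image towards (281,239), and the gland on the far edge. The start button is at (368,250).

```bash
python3 - <<'E'
from h import *
import pickle
st,d=pickle.load(open('s0.pkl','rb'));s=d['top'];im=s['color'].astype(int)
g=im.max(2)
def comp(u,v,th):
    m=(g<th).astype('uint8'); n,l,stt,c=cv2.connectedComponentsWithStats(m); k=l[v,u]; print(stt[k],c[k]); return (l==k).astype('uint8')
print(im[217,277],im[237,281],im[230,287],im[250,368])
for th in (60,75):
  m=comp(277,217,th)
  o=cv2.morphologyEx(m,cv2.MORPH_OPEN,cv2.getStructuringElement(2,(13,13)))
  c,r=cv2.minEnclosingCircle(max(cv2.findContours(o,0,1)[0],key=len)); print('head',c,r)
  H=onz(s,*c,.085);print(H)
  # wing: pixels beyond radius
  ys,xs=np.nonzero(m); P=np.array([onz(s,x,y,.090) for x,y in zip(xs,ys)])[:,:2]
  dd=P-onz(s,*c,.088)[:2]; R=np.hypot(*dd.T); w=dd[R>.028]; print('wing dir',w.mean(0),np.degrees(np.arctan2(*w.mean(0)[::-1])),R.max())
  m=comp(368,250,th); M=cv2.moments(m,True); u=M['m10']/M['m00'],M['m01']/M['m00']; print('start',u,onz(s,*u,.068))
for c in [(85,182),(257,138),(312,358),(140,402)],[(530,380),(665,300),(740,440),(605,508)]:
  Q=np.array([onz(s,240+a/5-.4,170+b/5-.4,.05)[:2] for a,b in c]); print(Q.round(4),'ctr',Q.mean(0),[ (np.linalg.norm(Q[i]-Q[(i+1)%4]).round(4),np.degrees(np.arctan2(*(Q[i]-Q[(i+1)%4])[::-1])).round(1)) for i in range(4)])
# side triangulation
s2=d['side']
for nm,uv in [('cap',(220+433/5,160+68/5)),('start',(220+335/5,160+305/5))]:
  print(nm,onz(s2,*uv,.097 if nm=='cap' else .068))
for n,(a,b) in {'vee':(284,167),'gauge':(340,167),'turn':(375,168)}.items(): print(n,onz(s,a,b,.03))
E
```

```text
[60 57 54] [58 55 52] [93 91 87] [63 60 55]
[     0      0    640    400 232983] [336.7570767  200.16613659]
head (319.5, 199.5) 376.6703796386719
[ 0.60051518 -0.25902851  0.085     ]
wing dir [ 0.01044756 -0.03537877] -73.54781724763367 0.9789413253555006
[     0      0    640    400 232983] [336.7570767  200.16613659]
start (336.757076696583, 200.16613658507273) [ 0.60258091 -0.29568485  0.068     ]
[266 207  21  32 398] [276.92713568 219.69849246]
head (276.3154602050781, 217.00643920898438) 10.140563011169434
[ 0.5626353  -0.16866859  0.085     ]
wing dir [-0.03612928 -0.00915585] -165.77952538040492 0.046795971092926075
[363 244  11  11  97] [367.79381443 249.17525773]
start (367.7938144329897, 249.17525773195877) [ 0.49780585 -0.36133905  0.068     ]
[[ 0.5922 -0.1208]
 [ 0.6122 -0.1959]
 [ 0.5157 -0.2214]
 [ 0.4961 -0.1476]] ctr [ 0.55407708 -0.17142304] [(np.float64(0.0777), np.float64(104.9)), (np.float64(0.0998), np.float64(14.8)), (np.float64(0.0764), np.float64(-75.1)), (np.float64(0.0998), np.float64(-164.4))]
[[ 0.5069 -0.3152]
 [ 0.5418 -0.3735]
 [ 0.4815 -0.4052]
 [ 0.4523 -0.3472]] ctr [ 0.49561386 -0.36028728] [(np.float64(0.068), np.float64(120.9)), (np.float64(0.0681), np.float64(27.7)), (np.float64(0.0649), np.float64(-63.2)), (np.float64(0.0632), np.float64(-149.6))]
cap [ 0.56770456 -0.17579293  0.097     ]
start [ 0.49967282 -0.3560904   0.068     ]
vee [ 0.6857704  -0.17701251  0.03      ]
gauge [ 0.686205   -0.30350772  0.03      ]
turn [ 0.68432212 -0.38242737  0.03      ]
```

Request:
{"method": "move_arm", "body": {
  "targets": [
    [35,38,0,0,0,0,1],
    [75,80,0,0,0,0,1],
    [110,120,0,0,0,0,1],
    [145,160,0,0,0,0,1],
    [180,200,0,0,0,0,1],
    [220,240,0,0,0,0,1],
    [255,280,0,0,0,0,1],
    [290,320,0,0,0,0,1],
    [330,360,0,0,0,0,1],
    [360,400,0,0,0,0,1],
    [385,423,0,0,0,0,1],
    [394,433,0,0,0,0,1]
  ],
  "newtons": 30
}}

```text
clock: 1.35
tcp_pos: [0.5632, -0.1664, 0.231]
eef_rot: [-3.141, -0.0, 0.274]
ft_force: [0.2, -0.8, 1.3]
width: -0.0001
```

Request:
{"method": "move_arm", "body": {
  "targets": [
    [0,0,-10,0,0,0,1],
    [0,0,-20,0,0,0,1],
    [0,0,-20,0,0,0,1]
  ]
}}

```text
clock: 1.65
tcp_pos: [0.56, -0.1691, 0.2084]
eef_rot: [-3.139, 0.004, 0.271]
ft_force: [-0.5, -0.6, -0.7]
width: -0.0002
```

```bash
cat > w.py <<'E'
from h import *
from scipy.spatial.transform import Rotation as Rn
import pickle,sys
def wsnap(f):
    st=readout.get_state(); s=snap('wrist',f)
    T=np.eye(4);T[:3,:3]=Rn.from_euler('xyz',st['eef_rot']).as_matrix();T[:3,3]=st['tcp_pos']
    s['world_from_camera']=T@s['tool_from_camera']; pickle.dump((st,s),open(f+'.pkl','wb'))
    print(st['clock'],st['tcp_pos'].round(4),st['eef_rot'].round(4),st['ft_force'].round(2),st['width']); return st,s
E
python3 - <<'E'
from w import *
wsnap('w1'); snap('top','t1')
E
```

```text
1.65 [ 0.56   -0.1691  0.2084] [-3.1388  0.0039  0.271 ] [-0.47 -0.61 -0.74] -0.0002460394158277268
```

View pics/w1.png

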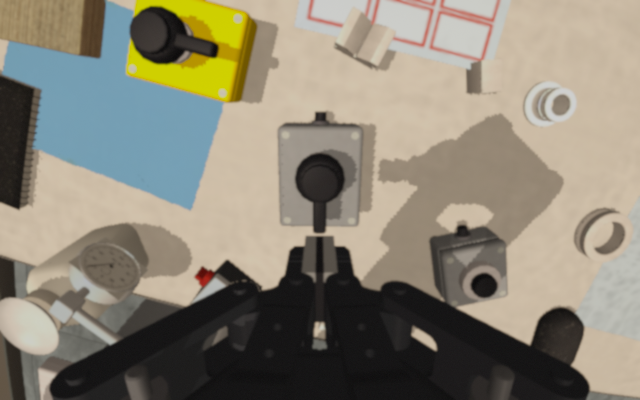

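View pics/t1.png

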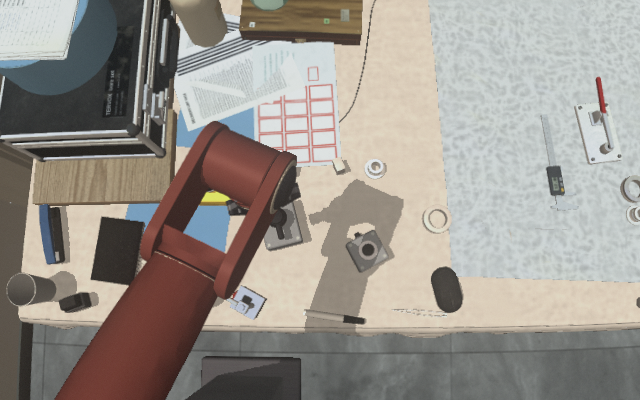

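The wrist view shows the mushroom head at (320,177), wing pointing straight down the image to (320,230), and the start button at (484,286). The arm hides part of the top view.

```bash
python3 - <<'E'
from w import *
st,s=pickle.load(open('w1.pkl','rb')); im=s['color'];g=im.max(2)
print(im[177,320],im[215,320],im[215,330])
a=im[110:240,260:380]; cv2.imwrite('pics/w1c.png',cv2.resize(a[:,:,::-1],None,fx=4.5,fy=4.5,interpolation=cv2.INTER_CUBIC))
for th in (55,70):
  m=(g<th).astype('uint8'); m[233:]=0; n,l,stt,c=cv2.connectedComponentsWithStats(m);k=l[177,320];print(stt[k])
  m=(l==k).astype('uint8'); o=cv2.morphologyEx(m,cv2.MORPH_OPEN,cv2.getStructuringElement(2,(29,29)))
  cc=max(cv2.findContours(o,0,1)[0],key=len); print(cv2.fitEllipse(cc))
  c=cv2.minEnclosingCircle(cc)[0]
  for z in (.085,.09): print(onz(s,*c,z))
for uv in [(282,127),(357,127),(357,224),(281,223)]: print(uv,onz(s,*uv,.05).round(4))
print(onz(s,484,286,.068))
E
```

```text
[49 43 43] [42 39 37] [108 102  94]
[ 296  154   48   78 2151]
((323.3522033691406, 180.71632385253906), (36.8104248046875, 47.544857025146484), 32.60211181640625)
[ 0.56657426 -0.16858812  0.085     ]
[ 0.56778924 -0.16822093  0.09      ]
[ 296  153   49   79 2230]
((319.8164367675781, 177.983642578125), (47.48212814331055, 48.759300231933594), 0.47335705161094666)
[ 0.56741874 -0.16695099  0.085     ]
[ 0.56861778 -0.16661468  0.09      ]
(282, 127) [ 0.596  -0.1229  0.05  ]
(357, 127) [ 0.6144 -0.189   0.05  ]
(357, 224) [ 0.5235 -0.2175  0.05  ]
(281, 223) [ 0.5041 -0.1443  0.05  ]
[ 0.49934263 -0.3598016   0.068     ]
```

View pics/w1c.png

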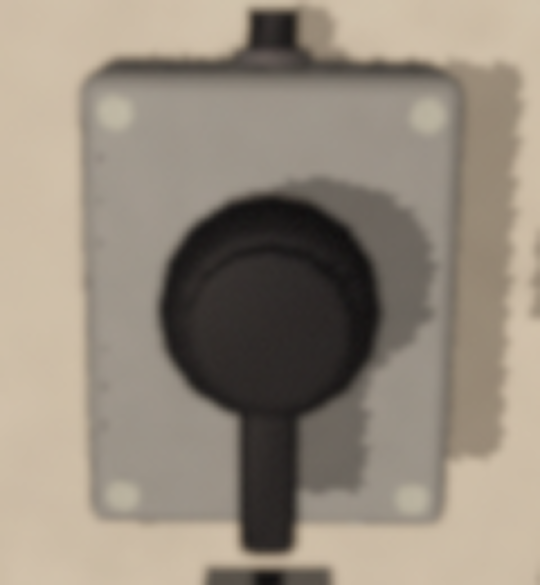

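Request:
{"method": "move_arm", "body": {
  "targets": [
    [3,1,-30,0,0,0,1],
    [3,1,-65,0,0,0,1],
    [3,1,-90,0,0,0,1],
    [3,1,-103,0,0,0,1],
    [3,1,-106,0,0,0,1],
    [3,1,-106,0,0,0,1]
  ]
}}

```text
clock: 2.35
tcp_pos: [0.5651, -0.1687, 0.1061]
eef_rot: [3.141, -0.001, 0.271]
ft_force: [0.3, 0.2, 0.3]
width: -0.0
```

Request:
{"method": "move_arm", "body": {
  "targets": [
    [0,0,-4,0,0,0,1],
    [0,0,-7,0,0,0,1],
    [0,0,-10,0,0,0,1],
    [0,0,-13,0,0,0,1]
  ]
}}

```text
clock: 2.75
tcp_pos: [0.5656, -0.1683, 0.0936]
eef_rot: [3.14, -0.001, 0.272]
ft_force: [-0.5, 0.5, 3.4]
width: -0.0001
```

Contact (3.4 N); continuing down to the stop.

Request:
{"method": "move_arm", "body": {
  "targets": [
    [0,0,-2,0,0,0,1],
    [0,0,-4,0,0,0,1],
    [0,0,-5,0,0,0,1],
    [0,0,-6,0,0,0,1],
    [0,0,-6,0,0,0,1]
  ]
}}

```text
clock: 3.25
tcp_pos: [0.5647, -0.168, 0.0869]
eef_rot: [-3.141, 0.0, 0.272]
ft_force: [-2.1, 1.1, 4.4]
width: -0.0004
```

Request:
{"method": "move_arm", "body": {
  "targets": [
    [0,0,-1,0,0,0,1],
    [0,0,-2,0,0,0,1],
    [0,0,-2,0,0,0,1]
  ]
}}

```text
clock: 3.55
tcp_pos: [0.5651, -0.1682, 0.0868]
eef_rot: [3.142, 0.0, 0.272]
ft_force: [-7.1, 2.7, 13.7]
width: -0.0001
```

Reached the bottom stop (13.7 N at 87 mm). Releasing and looking.

Request:
{"method": "move_arm", "body": {
  "targets": [
    [0,0,8,0,0,0,1],
    [0,0,40,0,0,0,1],
    [0,0,80,0,0,0,1],
    [0,0,125,0,0,0,1],
    [0,0,126,0,0,0,1],
    [0,0,126,0,0,0,1]
  ]
}}

```text
clock: 4.15
tcp_pos: [0.5657, -0.1685, 0.2122]
eef_rot: [3.139, -0.003, 0.272]
ft_force: [0.6, 0.3, -1.8]
width: -0.0001
```

```bash
python3 - <<'E'
from w import *
st,s=wsnap('w2'); q=snap('side','s2')['color'][160:270,220:350,::-1]
a=cv2.resize(s['color'][110:240,250:390,::-1],None,fx=3,fy=3); b=cv2.resize(q,(460,390))
cv2.imwrite('pics/v2.png',cv2.hconcat([cv2.resize(a,(340,390)),b]))
E
```

```text
4.15 [ 0.5657 -0.1685  0.2122] [ 3.1391e+00 -3.0000e-03  2.7180e-01] [ 0.64  0.3  -1.77] -8.629359796244328e-05
```

View pics/v2.png

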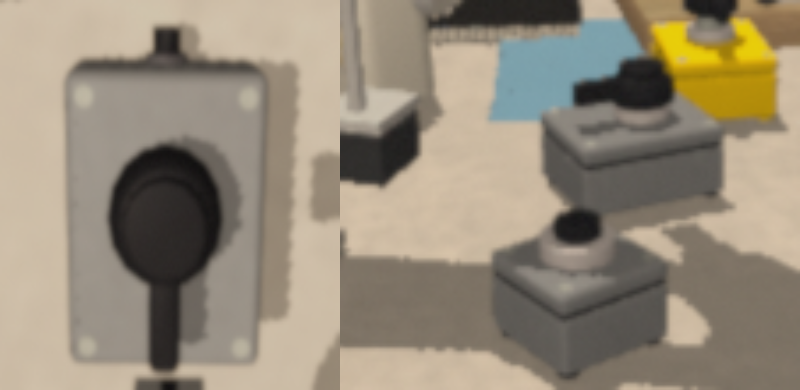

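The side view shows the head lowered onto the collar and staying in, with nothing touching it. The box is unmoved. Next I go to the -y side of the wing.

Request:
{"method": "move_arm", "body": {
  "targets": [
    [-16,-22,0,0,0,0,1],
    [-32,-44,-10,0,0,0,1],
    [-32,-44,-50,0,0,0,1],
    [-32,-44,-90,0,0,0,1],
    [-32,-44,-120,0,0,0,1],
    [-32,-44,-135,0,0,0,1],
    [-32,-44,-144,0,0,0,1],
    [-32,-44,-144,0,0,0,1]
  ]
}}

```text
clock: 5.05
tcp_pos: [0.5321, -0.2116, 0.065]
eef_rot: [-3.14, 0.002, 0.272]
ft_force: [0.1, -0.8, -0.5]
width: -0.0004
```

```bash
python3 - <<'E'
from w import *
st,s=wsnap('w3'); q=snap('side','s3')['color'][130:240,240:370,::-1]
a=s['color'][100:400,150:490,::-1]
cv2.imwrite('pics/v3.png',cv2.hconcat([a,cv2.resize(q,(355,300))]))
E
```

```text
5.05 [ 0.5321 -0.2116  0.065 ] [-3.1399e+00  1.7000e-03  2.7190e-01] [ 0.08 -0.84 -0.49] -0.0003715513196156484
```

View pics/v3.png

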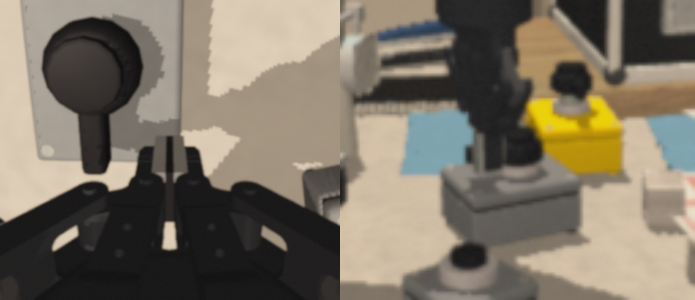

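```bash
python3 - <<'E'
import numpy as np
t=np.radians(15.2);ex=np.array([np.cos(t),np.sin(t)]);ey=np.array([-ex[1],ex[0]])
v0=-42*ex-34.5*ey
for y in(-34.5,-22,-18,-14):
 for p in range(0,56,5):
  a=np.radians(-p);R=np.array([[np.cos(a),-np.sin(a)],[np.sin(a),np.cos(a)]])
  print(y,p,(R@(-42*ex+y*ey)-v0).round(1)) if p==0 or y>-30 else 0
E
```

```text
-34.5 0 [0. 0.]
-22 0 [-3.3 12.1]
-22 5 [-6.  15.2]
-22 10 [-8.3 18.6]
-22 15 [-10.4  22.2]
-22 20 [-12.2  25.9]
-22 25 [-13.6  29.8]
-22 30 [-14.7  33.8]
-22 35 [-15.5  37.8]
-22 40 [-15.9  42. ]
-22 45 [-15.9  46.1]
-22 50 [-15.6  50.2]
-22 55 [-14.9  54.3]
-18 0 [-4.3 15.9]
-18 5 [-6.7 19.2]
-18 10 [-8.7 22.6]
-18 15 [-10.5  26.2]
-18 20 [-11.9  29.9]
-18 25 [-13.   33.7]
-18 30 [-13.7  37.6]
-18 35 [-14.1  41.6]
-18 40 [-14.2  45.6]
-18 45 [-13.9  49.6]
-18 50 [-13.3  53.5]
-18 55 [-12.3  57.4]
-14 0 [-5.4 19.8]
-14 5 [-7.4 23.1]
-14 10 [-9.1 26.6]
-14 15 [-10.5  30.2]
-14 20 [-11.5  33.9]
-14 25 [-12.3  37.7]
-14 30 [-12.7  41.5]
-14 35 [-12.8  45.4]
-14 40 [-12.5  49.2]
-14 45 [-11.9  53. ]
-14 50 [-11.   56.8]
-14 55 [-9.7 60.4]
```

Request:
{"method": "move_arm", "body": {
  "targets": [
    [-1,4,0,0,0,0,1],
    [-2,8,0,0,0,0,1],
    [-3,12,0,0,0,0,1],
    [-3,12,0,0,0,0,1]
  ]
}}

```text
clock: 5.55
tcp_pos: [0.5298, -0.1995, 0.0667]
eef_rot: [3.141, -0.0, 0.272]
ft_force: [0.4, -1.0, 0.5]
width: 0.0001
```

Request:
{"method": "move_arm", "body": {
  "targets": [
    [-1,4,0,0,0,0,1],
    [-3,6,0,0,0,-3,1],
    [-4,7,0,0,0,-5,1],
    [-5,9,0,0,0,-7,1],
    [-6,11,0,0,0,-10,1],
    [-7,13,0,0,0,-13,1],
    [-8,14,0,0,0,-15,1],
    [-8,14,0,0,0,-15,1]
  ]
}}

```text
clock: 6.35
tcp_pos: [0.5226, -0.187, 0.0674]
eef_rot: [3.139, -0.002, 0.01]
ft_force: [0.6, -3.0, 2.4]
width: 0.0001
```

```bash
python3 - <<'E'
from w import *
st,s=wsnap('w4'); q=snap('side','s4')['color'][130:240,240:370,::-1]
a=s['color'][100:400,150:490,::-1]
cv2.imwrite('pics/v4.png',cv2.hconcat([a,cv2.resize(q,(355,300))]))
E
```

```text
6.35 [ 0.5226 -0.187   0.0674] [ 3.1392e+00 -2.2000e-03  1.0000e-02] [ 0.61 -3.    2.37] 7.189659793998406e-05
```

View pics/v4.png

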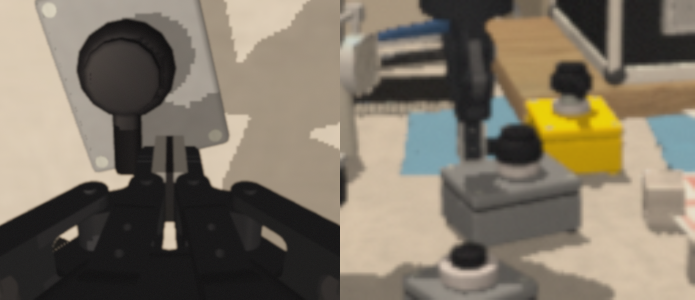

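Finger touches the wing, the head has begun to turn, and the wing is in line with the tool. Continuing the arc.

Request:
{"method": "move_arm", "body": {
  "targets": [
    [-1,2,0,0,0,-3,1],
    [-1,4,0,0,0,-5,1],
    [-2,6,0,0,0,-8,1],
    [-2.5,7.5,0,0,0,-10,1],
    [-3,9.5,0,0,0,-12,1],
    [-3,11.5,0,0,0,-15,1],
    [-3.5,13.5,0,0,0,-18,1],
    [-3.5,15.5,0,0,0,-20,1],
    [-3.5,15.5,0,0,0,-20,1]
  ]
}}

```text
clock: 7.35
tcp_pos: [0.5179, -0.1703, 0.0661]
eef_rot: [3.142, 0.001, -0.338]
ft_force: [-0.7, -2.6, 1.4]
width: 0.0001
```

Request:
{"method": "move_arm", "body": {
  "targets": [
    [0,2,0,0,0,-3,1],
    [0,4,0,0,0,-5,1],
    [0,6,0,0,0,-7,1],
    [0,6,0,0,0,-7,1]
  ]
}}

```text
clock: 7.75
tcp_pos: [0.5179, -0.1642, 0.0659]
eef_rot: [-3.142, 0.001, -0.46]
ft_force: [-1.4, -0.8, 0.7]
width: -0.0004
```

```bash
python3 - <<'E'
from w import *
st,s=wsnap('w5'); q=snap('side','s5')['color'][130:240,240:370,::-1]
a=s['color'][100:400,150:490,::-1]
cv2.imwrite('pics/v5.png',cv2.hconcat([a,cv2.resize(q,(355,300))]))
E
```

```text
7.75 [ 0.5179 -0.1642  0.0659] [-3.1415e+00  1.2000e-03 -4.6000e-01] [-1.43 -0.83  0.72] -0.00036930875878903654
```

View pics/v5.png

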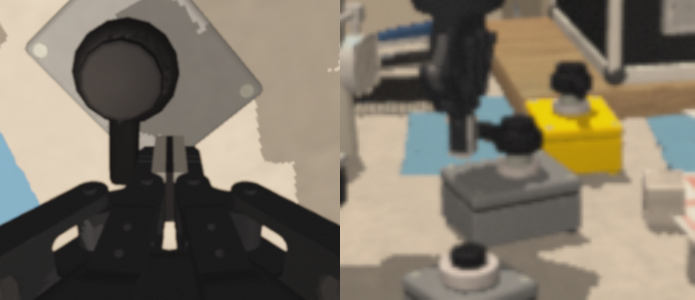

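The side view shows the head up, with stem and collar visible below it, and the push force dropped to 0.8 N, so it snapped out. Backing off along the same arc, then up.

Request:
{"method": "move_arm", "body": {
  "targets": [
    [0,-6,0,0,0,7,1],
    [1,-12,0,0,0,14,1],
    [3,-18,0,0,0,21,1],
    [5,-24,0,0,0,28,1],
    [8,-30,0,0,0,35,1],
    [12,-36,0,0,0,42,1],
    [14,-42,0,0,0,42,1],
    [15,-50,0,0,0,42,1],
    [15,-50,40,0,0,42,1],
    [15,-50,80,0,0,42,1],
    [15,-50,100,0,0,42,1],
    [15,-50,100,0,0,42,1]
  ]
}}

```text
clock: 9.05
tcp_pos: [0.5355, -0.216, 0.171]
eef_rot: [3.136, -0.006, 0.27]
ft_force: [-0.4, 0.1, -0.1]
width: 0.0001
```

Request:
{"method": "move_arm", "body": {
  "targets": [
    [-10,-30,20,0,0,0,1],
    [-20,-70,40,0,0,0,1],
    [-35,-110,40,0,0,0,1],
    [-35,-145,40,0,0,0,1],
    [-35,-145,40,0,0,0,1],
    [-35,-145,40,0,0,0,1]
  ]
}}

```text
clock: 9.65
tcp_pos: [0.4974, -0.3595, 0.2042]
eef_rot: [-3.138, 0.001, 0.27]
ft_force: [0.1, 0.9, -0.2]
width: -0.0003
```

```bash
python3 - <<'E'
from w import *
st,s=wsnap('w6'); q=snap('side','s6')['color'][130:270,210:370,::-1]; t=snap('top','t6')['color'][160:290,230:400,::-1]
cv2.imwrite('pics/v6.png',cv2.vconcat([cv2.hconcat([cv2.resize(t,(380,290)),cv2.resize(q,(332,290))]),cv2.resize(s['color'][100:380,:,::-1],(712,300))]))
E
```

```text
9.65 [ 0.4974 -0.3595  0.2042] [-3.1384e+00  1.4000e-03  2.6960e-01] [ 0.07  0.89 -0.22] -0.00030169229653565573
```

View pics/v6.png

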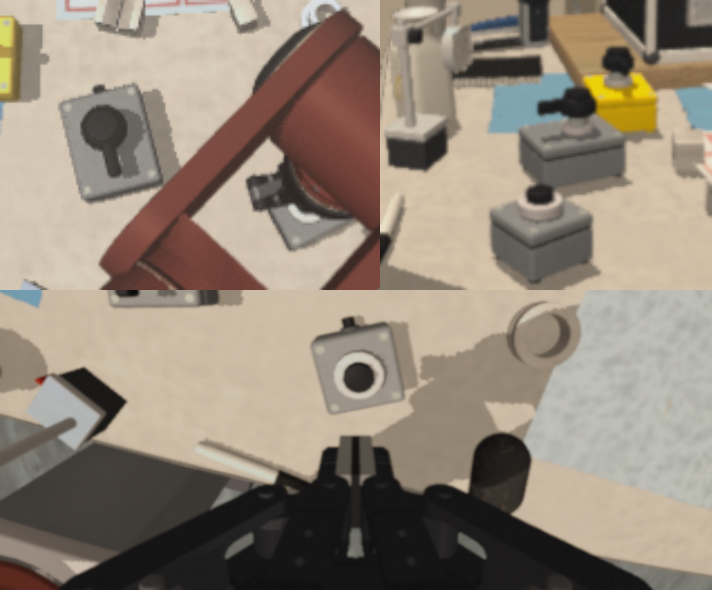

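Button is out, its wing is back at rest, and the box has not moved. Now the start button.

```bash
python3 - <<'E'
from w import *
st,s=pickle.load(open('w6.pkl','rb')); im=s['color'];g=im.max(2)
for th in (70,90):
  n,l,stt,c=cv2.connectedComponentsWithStats((g<th).astype('uint8'));k=l[int(100+(378-290)*280/300),int(358*640/712)];print(stt[k],c[k],onz(s,*c[k],.067))
E
```

```text
[310 168  26  27 546] [322.1978022  181.01648352] [ 0.49970403 -0.36076627  0.067     ]
[309 168  27  27 576] [322.24826389 181.13715278] [ 0.49960936 -0.36083934  0.067     ]
```

Request:
{"method": "move_arm", "body": {
  "targets": [
    [0.5,-1.5,-40,0,0,0,1],
    [0.5,-1.5,-80,0,0,0,1],
    [0.5,-1.5,-115,0,0,0,1],
    [0.5,-1.5,-128,0,0,0,1],
    [0.5,-1.5,-133,0,0,0,1],
    [0.5,-1.5,-133,0,0,0,1]
  ]
}}

```text
clock: 10.4
tcp_pos: [0.4994, -0.361, 0.0741]
eef_rot: [3.141, -0.001, 0.272]
ft_force: [-0.3, 0.1, 0.6]
width: -0.0001
```

Request:
{"method": "move_arm", "body": {
  "targets": [
    [0,0,-3,0,0,0,1],
    [0,0,-6,0,0,0,1],
    [0,0,-9,0,0,0,1],
    [0,0,-11,0,0,0,1],
    [0,0,-12,0,0,0,1],
    [0,0,-12,0,0,0,1]
  ]
}}

```text
clock: 11.0
tcp_pos: [0.5005, -0.3624, 0.0658]
eef_rot: [3.138, -0.002, 0.272]
ft_force: [-3.0, 3.3, 16.0]
width: 0.0
```

Request:
{"method": "move_arm", "body": {
  "targets": [
    [0,0,-1,0,0,0,1],
    [0,0,-2,0,0,0,1],
    [0,0,-2,0,0,0,1],
    [0,0,-2,0,0,0,1]
  ]
}}

```text
clock: 11.4
tcp_pos: [0.5006, -0.3625, 0.0656]
eef_rot: [3.138, -0.002, 0.272]
ft_force: [-6.3, 7.4, 24.5]
width: 0.0001
```

```bash
python3 - <<'E'
from w import *
st,s=wsnap('w7'); q=snap('side','s7')['color'][190:270,230:330,::-1]
print(readout.get_state()['tcp_pos'])
cv2.imwrite('pics/v7.png',cv2.resize(q,(800,600)))
E
```

```text
11.4 [ 0.5006 -0.3625  0.0656] [ 3.1383e+00 -2.1000e-03  2.7200e-01] [-6.32  7.45 24.49] 0.0001329431905029805
[ 0.50059599 -0.36252788  0.06564755]
```

View pics/v7.png

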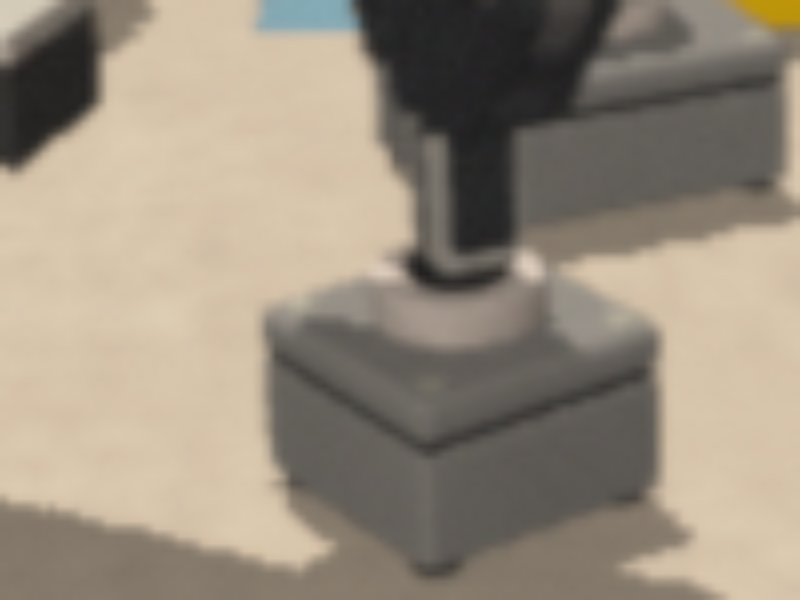

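```bash
python3 - <<'E'
import cv2
L=[cv2.resize(cv2.imread(f'pics/{f}.png')[208:245,260:310],(400,296),interpolation=cv2.INTER_NEAREST) for f in('s6','s7')]
cv2.imwrite('pics/v8.png',cv2.hconcat(L))
E
```

```text
(no output)
```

View pics/v8.png

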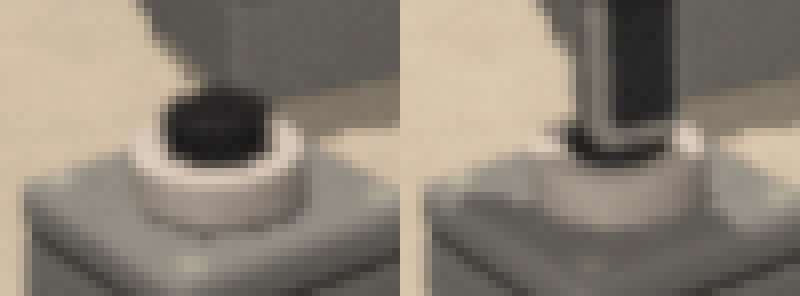

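It is a hard stop, since z was unchanged from 16 to 24 N, but the reading of 65.6 mm is higher than the expected 62 mm. I'll let the button rise slowly and see at what height contact is lost.

Request:
{"method": "move_arm", "body": {
  "targets": [
    [0,0,4,0,0,0,1],
    [0,0,6,0,0,0,1],
    [0,0,6,0,0,0,1]
  ]
}}

```text
clock: 11.8
tcp_pos: [0.5002, -0.3622, 0.0672]
eef_rot: [3.138, -0.003, 0.272]
ft_force: [2.9, -1.7, 3.5]
width: -0.0001
```

Request:
{"method": "move_arm", "body": {
  "targets": [
    [0,0,2,0,0,0,1],
    [0,0,2,0,0,0,1]
  ]
}}

```text
clock: 12.0
tcp_pos: [0.4992, -0.3616, 0.0678]
eef_rot: [3.14, -0.001, 0.272]
ft_force: [2.2, -0.9, 4.2]
width: 0.0004
```

Request:
{"method": "move_arm", "body": {
  "targets": [
    [0,0,2,0,0,0,1],
    [0,0,2,0,0,0,1]
  ]
}}

```text
clock: 12.2
tcp_pos: [0.4985, -0.3611, 0.0691]
eef_rot: [-3.141, 0.001, 0.272]
ft_force: [1.2, -1.2, 3.3]
width: 0.0002
```

Request:
{"method": "move_arm", "body": {
  "targets": [
    [0,0,2,0,0,0,1],
    [0,0,2,0,0,0,1]
  ]
}}

```text
clock: 12.4
tcp_pos: [0.4982, -0.3607, 0.0708]
eef_rot: [-3.14, 0.001, 0.272]
ft_force: [-0.1, -0.6, 2.4]
width: 0.0
```

Request:
{"method": "move_arm", "body": {
  "targets": [
    [0,0,2,0,0,0,1],
    [0,0,2,0,0,0,1]
  ]
}}

```text
clock: 12.6
tcp_pos: [0.4981, -0.3603, 0.0726]
eef_rot: [-3.14, 0.001, 0.272]
ft_force: [0.1, 0.5, -0.3]
width: -0.0002
```

Request:
{"method": "move_arm", "body": {
  "targets": [
    [0,0,2,0,0,0,1],
    [0,0,2,0,0,0,1]
  ]
}}

```text
clock: 12.8
tcp_pos: [0.4985, -0.3607, 0.075]
eef_rot: [-3.141, 0.001, 0.272]
ft_force: [-0.7, -0.6, 0.5]
width: -0.0
```

Contact ended at about 71.5 mm, against the hard stop at 65.6 mm. That is about 6 mm of travel, so it was a full press with a few mm of height offset. Retreating for the final check.

Request:
{"method": "move_arm", "body": {
  "targets": [
    [0,0,30,0,0,0,1],
    [0,0,75,0,0,0,1],
    [0,0,120,0,0,0,1],
    [-20,-40,140,0,0,0,1],
    [-50,-80,140,0,0,0,1],
    [-70,-115,140,0,0,0,1],
    [-90,-150,140,0,0,0,1],
    [-110,-180,140,0,0,0,1],
    [-110,-180,140,0,0,0,1],
    [-110,-180,140,0,0,0,1]
  ]
}}

```text
clock: 13.8
tcp_pos: [0.3882, -0.5412, 0.2147]
eef_rot: [-3.14, -0.0, 0.27]
ft_force: [-0.4, 0.7, 0.3]
width: 0.0002
```

```bash
python3 - <<'E'
from w import *
q=snap('side','s9')['color'][130:270,210:370,::-1]; T=snap('top','t9');t=T['color'][160:290,230:400,::-1]
a=cv2.imread('pics/top0.png')[160:290,230:400]; b=cv2.imread('pics/side0.png')[130:270,210:370]
r=lambda x:cv2.resize(x,(390,295))
cv2.imwrite('pics/v9.png',cv2.vconcat([cv2.hconcat([r(a),r(b)]),cv2.hconcat([r(t),r(q)])]))
st=readout.get_state();print(st['clock'],st['tcp_pos'],st['ft_force'])
E
```

```text
13.9 [ 0.38926865 -0.54014501  0.21498229] [0.70050591 0.68283686 0.43337495]
```

View pics/v9.png

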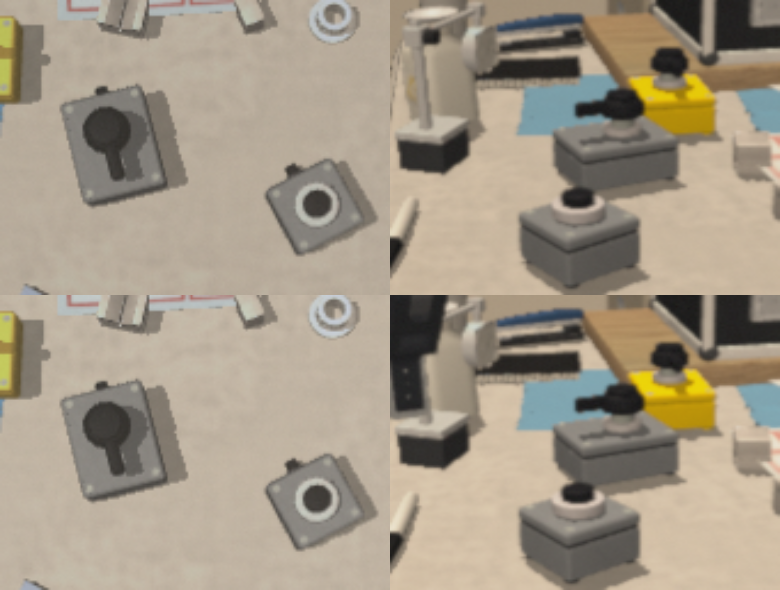

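```bash
python3 -c "
from h import *
print(job_done())"
```

```text
the job is handed in; nothing more can be done
None
```

I did the three steps in order and handed the job in at about 13.9 s, with the arm clear of everything.

- **Stop button pressed:** I pressed the grey box's mushroom with shut fingers to its end stop, at 87 mm and about 14 N. After I let go, the pictures showed it staying in.
- **Stop button released:** I pushed the wing clockwise along its arc until the force dropped from about 3 N to under 1 N. The side view then showed the head up, and after I backed off the wing was back at rest.
- **Start button pressed:** Only after that, I pressed the start button to a hard stop (24 N) and let it rise.

**Last checks:** the final top and side pictures match the starting ones. Both buttons are out, and neither the boxes nor the bystanders in view have visibly moved. The ring gauge was outside these last crops, but I never worked near it.

**One disagreement:** the start button's hard stop read 65.6 mm instead of the expected 62 mm. Contact ended at about 71.5 mm, which gives roughly the full 6 mm of travel, and the side picture showed the button flush with its collar. I took it as a height offset of 3 to 4 mm, not a short press.

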